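# Fit the acrylic display rod to its sloped bracket

## Robot

A 7-joint arm with a two-finger parallel gripper is mounted at the origin on the work surface. World frame = base frame: x ahead of the robot, y to its left, z up, the work surface at z = 0. Lengths are in m, angles in rad, forces in N, time in s.
With the tool pointing down it reaches from about 0.4 to 0.875 m from the base axis. Payload 19.3 kg.
Tool frame: the origin (TCP) lies midway between the tips of the shut fingers; the grasp point (between the pads) lies 19 mm behind it; x points along the fingers, y is the direction in which the jaws open and shut, and the axes are right-handed (so a half turn about x gives the same grasp; the last joint's range is limited). The gripper opens to 85 mm and grips with 20 to 120 N. Pads are 22 mm wide; open, the fingers measure 114 mm over their backs; the gripper's body (76 mm by 85 mm) begins 54 mm behind the grasp point. The pads swing forward as they close: fully open they stand 13 mm farther back than shut.
Start: joints at [-1.388, 0.521, -0.036, 1.599, 0.021, 1.021, -0.113], TCP at [0.156, 0.605, 0.231] pointing down, gripper open.
Joint ranges: [-2.91, 2.91], [-0.3, 2.13], [-1.5, 1.42], [0.17, 2.43], [-1.26, 4.41], [0.16, 1.93], [-2.52, 2.52]. Speed limits (rad/s): [1.89, 1.89, 2.39, 2.39, 3.01, 3.01, 3.01].

## Interface

Orientations are given as [roll, pitch, yaw] about the fixed x, y, z axes, in that order (R = Rz(yaw) Ry(pitch) Rx(roll)).
In Python, from workcell import bot gives the robot as it stands. The module is installed in compiled form; this text tells all that it offers.
- The arm moves only by the tool servo_tool, never from a script. Its argument "targets" is a list of rows, each an object of numbers: "x", "y", "z": the shift along the tool's x, y, z as a fraction of full scale; "wx", "wy", "wz": the turn, a rotation vector about the tool's x, y, z as a fraction of full scale. A call has 1 to 12 rows; each row is the pose to reach, as a shift and turn from the pose measured when the call began, along the tool's axes at that moment, turning the shorter way round; what a row does not reach only later rows make up. Full scale, the value 1, is 40 cm for a shift and 360 degrees for a turn. A row lasts 1/8 s, in which the tool goes at most 62.5 mm and 10.7 degrees, less where a joint would pass 70% of its speed; a pose out of reach is approached as far as the arm can. A call with a number of a shift or a turn outside -1 to 1 is refused whole. A call with a gripper value outside its range is refused whole. "grip" is the gripper command: -1 is shut, 1 is fully open, values between are in proportion, set as the call begins (left out, the last holds). The fingers move at their own pace and stop on an object; "squeeze" is the grip in N (left out, the last holds). Time passes only in rows, so rows that repeat a pose let the fingers close. It gives the time, the measured TCP pose, the force and the opening at its end, in the units of the state.
- bot.observe(): the state, without advancing time (a new reading comes with each control period).
- bot.grab_frame(name): name is "scene" or "top"; returns (picture, depth): 400x640x3 uint8, red, green, blue; 400x640 float32, m along the optical axis (not along the pixel's ray), 0 where there is no reading.
- bot.get_calibration(name): a dict with "intrinsics" (3x3 intrinsics, pixels), "k1" (the pictures are not rectified: a ray, as slopes to the right and down, at radius r is drawn at 1 + k1 r^2 times it, then the intrinsics apply), "R" (3x3) and "t" (3): a world point X has camera coordinates R X + t. Camera axes: x right, y down, z forward; pixel columns grow to the right and rows downward; lengths in m; the calibration is good to about 2 mm. A picture is of the moment at which its call begins. get_calibration takes no time and is no camera call.
- bot.job_done(): hands the job in, once; it reports no verdict.
Trained networks look in the newest picture that a camera, given by its name, has taken for a name from the list of things; names that differ only in an ending like _2 or _b are one class to them, and where a whole thing is asked for, a point or a joint stands for the part that bears it (a point fixed in the world has none). Each returns a list of dicts, best first, with "confidence" (0 to 1); they miss things now and then, are a little off and sometimes report something else, mostly with a low value. They report only what shows in the picture. A call takes as long as a camera call. They do not tell look-alikes from the thing itself.
- bot.trace(camera, target): "mask" (400x640 bool, what is visible of it) and "pixel" ([column, row] in pixels, amid what is visible of it).
The state is a dict: "clock": time; "qpos": joint angles; "qd": joint speeds; "joint_efforts": joint torques, N m; "position": TCP position; "tool_rot": TCP orientation; "force": force on the tool from outside, world axes, zero at the start; "moment": the same for the moment, N m; "grip_width": finger opening in m.
Only numpy, scipy, OpenCV 4.12 (cv2) and the standard library are available. Lean on these libraries where they do the work, as an engineer would, in place of code of your own. Each camera call takes 0.05 s, during which the arm holds its last target. There are 200 camera calls.

## Task

Take the acrylic display rod off its wooden rest and thread it down the slope through both yellow ears of the bracket stand, upper ear first, until the blue handle sits against the upper ear; then let go. Acrylic cracks easily: hold it with a light grip and do not press or knock it hard against the stand, the rest or the table, and leave the things around it where they are.

Things in the scene. Friction and masses are not known exactly. Their poses are not given: they have to be found in the camera images.
- handle (a point): Centre of the blue handle (square bar, 60 mm long, 28 x 28 mm) of the 190 mm acrylic display rod, about 90 g. Frame: x along the rod, from the shaft to the handle's free end, y across, z up. It lies level on the rest, axis 75 mm above the table. Grip the handle across y. It cracks at 50 N a pad (100 N on both together); 20 to 30 N a pad holds it well.
- tip (a point): Tip of the rod's round red shaft (16 mm diameter, 130 mm long, last 6 mm tapered), on its axis, 160 mm from the handle's centre (x = -0.160 in the rod's frame; same axes). The rod cracks if it is pressed against the stand, the rest or the table with more than 25 N.
- shoulder (a point): The end face of the blue handle that the shaft comes out of, on the axis, 30 mm from the handle's centre; same axes. It rests against the upper ear when home.
- rest: Dark wooden rest, fixed: base 200 x 70 x 14 mm, a post 16 mm wide and 44 mm long under the handle (fingers fit on both sides of it) and a notched post under the shaft near its tip, cheeks 13 mm above the shaft's underside. Origin on the table below the rod's shoulder; x towards the handle's end, z up. The rod lifts out straight up.
- stand: Dark steel stand, fixed: base plate 210 x 100 x 10 mm carrying the two yellow ears on posts. Origin on the table right below the upper hole; x towards its high side (roughly away from the robot), z up.
- upper_hole (a point): Centre of the hole in the upper yellow ear, on its outer (uphill) face, 108 mm above the table. Each ear is a plate 56 x 56 x 8 mm, square to the holes' common axis, with a 24 mm hole. Frame: x up the slope along the hole axis, out of the stand, 30 degrees above level; y level; z square to both, upward. The rod is threaded in the -x direction.
- lower_hole (a point): Centre of the hole in the lower ear, on its uphill face, 85 mm down the slope from the upper one; same axes. At home the shaft's tip is 45 mm beyond this point.
- tape_roll: Bystander, loose: brown cardboard tape core, 100 mm across, 48 mm high, flat on the table between rest and stand. Origin at the centre of its underside.
- pen_mug: Bystander, loose: white mug, 80 mm across, 95 mm high. Origin at the centre of its underside.
- spray: Bystander, loose: green bottle, 64 mm across, 130 mm high. Origin at the centre of its underside.
- tag_punch: Bystander, loose: grey and black tag punch, 90 x 70 x 42 mm. Origin at the centre of its underside.
There are look-alikes about, which are no part of the job. Leave any red look-alike of the stand alone.

How it is judged:
On the way, in this order (a step that is already met when the one before it is completed fails the run):
1. the rod is lifted off its rest (height (world z) of handle above 0.1 m and contact force between rod and rest below 0.05 N), for 0.1 s.
2. the shaft's tip is through the upper ear (x of tip in the frame of upper_hole between -0.13 and -0.012 m and x of shoulder in the frame of upper_hole above 0.02 m and angle between the x axis of tip and the x axis of upper_hole, either way round below 0.3 rad and y of tip in the frame of upper_hole between -0.02 and 0.02 m and z of tip in the frame of upper_hole between -0.02 and 0.02 m), for 0.05 s.
3. the shaft's tip is through the lower ear too (x of tip in the frame of lower_hole below -0.012 m and angle between the x axis of tip and the x axis of upper_hole, either way round below 0.15 rad and y of tip in the frame of lower_hole between -0.012 and 0.012 m and z of tip in the frame of lower_hole between -0.012 and 0.012 m), for 0.05 s.
At the end, for the whole second after the job is handed in: The rod lies at rest through both ears, within 0.15 rad of the hole axis, the shoulder of its handle within 8 mm of the upper ear, and is released (x of shoulder in the frame of upper_hole between -0.003 and 0.008 m and distance between shoulder and upper_hole below 0.012 m and distance between tip and lower_hole below 0.056 m and angle between the x axis of tip and the x axis of upper_hole, either way round below 0.15 rad and linear speed of rod below 0.02 m/s); the robot touches nothing.
It fails at once if the acrylic rod is gripped with more than 100 N in all (50 N a pad) (contact force between the fingers and rod above 100 N).
It fails at once if the rod is pressed or knocked against the stand, the rest or the table with more than 25 N (contact force between rod and stand above 25 N or contact force between rod and rest above 25 N or contact force between rod and table above 25 N).
It fails at once if a bystander is pushed more than 20 mm (distance of any of tape_roll, pen_mug, spray, tag_punch from where it was at the start of the episode above 0.02 m).
It also fails if it takes over 54 s, if anything falls off the work surface, if the arm or the gripper's body presses on something with over 40 N, if the wrist force passes 120 N, or if a joint passes its speed limit or range.

## Working session

There is one attempt and no reset: what is moved stays moved. The work goes in short steps, Python scripts to look and compute and a tool call to move; the robot and the scene stay as the last step left them, time stands still between calls to the robot, and variables do not carry over. Pictures are saved under pics/ and viewed, on a budget of 10 in all, crops included, one or two more only if the job needs it, and the job is handed in when it is done.

Besides the shell and the picture viewer there is one more tool, called after "Request:" in YAML: its name, and indented under it one key for each argument. servo_tool: Moves the arm, as the interface text tells. Shift numbers are shares of 40 cm and turn numbers shares of 360 degrees, none past 1 either way. Its arguments: {"type":"object","properties":{"targets":{"type":"array"},"grip":{"type":"number"},"squeeze":{"type":"number"}},"required":["targets"]}

```bash
mkdir -p pics
python3 - <<'E'
from workcell import bot
import cv2,numpy as np
s=bot.observe()
for k in s: print(k,np.round(s[k],3))
a=[]
for n in ("scene","top"):
    p,d=bot.grab_frame(n); np.savez(f"{n}0.npz",p=p,d=d); cv2.imwrite(f"pics/{n}0.png",p[...,::-1])
    c=bot.get_calibration(n); print(n,{k:np.round(v,4).tolist() for k,v in c.items()})
    for t in ("handle","rest","stand","tape_roll","pen_mug","spray","tag_punch"):
        for r in bot.trace(n,t): print(n,t,round(r["confidence"],2),np.round(r["pixel"]),r["mask"].sum())
E
```

```text
clock 0.0
qpos [-1.388  0.522 -0.036  1.6    0.021  1.021 -0.113]
qd [ 0.001 -0.001 -0.     0.    -0.     0.001 -0.   ]
joint_efforts [ 2.0000e-03 -9.2708e+01  1.9800e+00 -3.6994e+01  1.8000e-02  8.0000e-03
  0.0000e+00]
position [0.156 0.605 0.231]
tool_rot [-1.49   1.57  -1.743]
force [-0.161  0.394  0.155]
moment [ 0.006 -0.003  0.008]
grip_width 0.086
scene {'intrinsics': [[363.9813, 0.0, 324.7668], [0.0, 363.9813, 199.0844], [0.0, 0.0, 1.0]], 'k1': 0.0014, 'R': [[-0.5461, 0.8377, -0.0091], [0.7151, 0.4605, -0.5259], [-0.4363, -0.2937, -0.8505]], 't': [0.3127, -0.3698, 1.35]}
scene handle 0.74 [281. 150.] 413
scene rest 0.92 [288. 156.] 1039
scene rest 0.2 [217. 178.] 668
scene stand 0.85 [403. 215.] 2103
scene stand 0.82 [345. 312.] 3225
scene stand 0.49 [215. 178.] 682
scene stand 0.21 [474. 207.] 1122
scene tape_roll 0.64 [332. 196.] 811
scene tape_roll 0.24 [285. 148.] 497
scene pen_mug 0.61 [473. 210.] 1170
scene spray 0.79 [436. 295.] 838
scene tag_punch 0.7 [216. 176.] 646
top {'intrinsics': [[494.2075, 0.0, 327.7767], [0.0, 494.2075, 196.4693], [0.0, 0.0, 1.0]], 'k1': -0.1244, 'R': [[0.0113, -0.9998, 0.0187], [-0.9881, -0.0141, -0.153], [0.1532, -0.0167, -0.988]], 't': [-0.0161, 0.5836, 1.3087]}
top handle 0.78 [406. 234.] 533
top handle 0.49 [451. 175.] 828
top rest 0.78 [395. 248.] 1117
top stand 0.92 [257. 128.] 2409
top stand 0.81 [253. 240.] 2699
top tape_roll 0.55 [314. 201.] 521
top pen_mug 0.66 [187. 272.] 999
top spray 0.63 [188. 170.] 584
top tag_punch 0.84 [453. 174.] 826
top tag_punch 0.73 [406. 236.] 585
```

View pics/scene0.png

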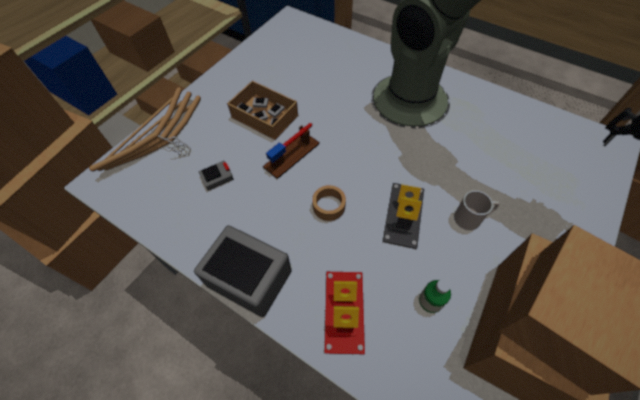

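View pics/top0.png

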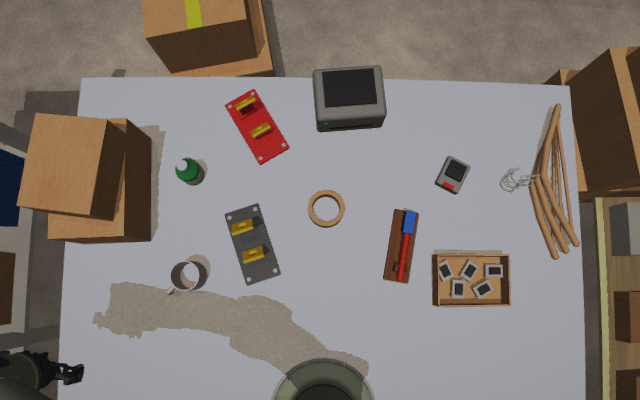

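Two stands are visible. The dark steel one is at scene (403,215) / top (253,240). The red look-alike is at scene (345,312) / top (257,128), so I leave that one alone. There is only one rod, with its blue handle at top (409,222) and its tip towards the robot at (402,275). The tag punch at top (453,174) also scored as "handle" but isn't it.

```bash
cat > h.py <<'E'
from workcell import bot
import cv2,numpy as np
from scipy.optimize import least_squares
from scipy.spatial.transform import Rotation as Ro
def cloud(n,p,d):
    c=bot.get_calibration(n); v,u=np.mgrid[:400,:640]
    uv=np.stack([u,v],-1).reshape(-1,1,2).astype(float)
    r=cv2.undistortPoints(uv,c["intrinsics"],np.array([c["k1"],0,0,0.])).reshape(400,640,2)
    X=np.dstack([r,np.ones((400,640))])*d[...,None]
    return (X-c["t"])@c["R"]          # R^T (X-t)
def proj(n,P):
    c=bot.get_calibration(n)
    return cv2.projectPoints(np.asarray(P,float).reshape(-1,1,3),cv2.Rodrigues(c["R"])[0],np.asarray(c["t"],float),c["intrinsics"],np.array([c["k1"],0,0,0.]))[0].reshape(-1,2)
def colors(p):
    H=cv2.cvtColor(p,cv2.COLOR_RGB2HSV).astype(int);h,s,v=H[...,0],H[...,1],H[...,2]
    return dict(yellow=(h>18)&(h<32)&(s>180)&(v>90),blue=(h>100)&(h<125)&(s>150)&(v>60),red=((h<6)|(h>174))&(s>170)&(v>80))
def box(P,c,s):
    q=np.abs(P-c)-np.array(s)/2
    return np.linalg.norm(np.maximum(q,0),axis=1)+np.minimum(q.max(1),0)
def ear(P,x0):   # plate from x0 to x0-8mm with 24mm hole
    return np.maximum(box(P,[x0-.004,0,0],[.008,.056,.056]),.012-np.hypot(P[:,1],P[:,2]))
def stand_res(q,P,pitch=-np.pi/6):
    L=Ro.from_euler('xyz',[0,pitch,q[3]]).inv().apply(P-q[:3])
    return np.minimum(np.abs(ear(L,0)),np.abs(ear(L,-.085)))
def rod_res(q,B,S):  # q: handle xyz, yaw, pitch(up+)
    R=Ro.from_euler('xyz',[0,-q[4],q[3]]).inv()
    b=R.apply(B-q[:3]); s=R.apply(S-q[:3])
    return np.r_[box(b,[0,0,0],[.06,.028,.028]), np.hypot(s[:,1],s[:,2])-.008]
def fit(f,q0,*a): return least_squares(f,q0,args=a,loss='soft_l1',f_scale=.002,x_scale=[.01]*3+[.1]*(len(q0)-3))
E
python3 - <<'E'
from h import *
Y=[];B=[];S=[]
for n in("scene","top"):
    z=np.load(n+"0.npz");p,d=z["p"],z["d"];W=cloud(n,p,d);c=colors(p)
    def pts(m,ctr,r):
        v,u=np.mgrid[:400,:640]; m=m&(np.hypot(u-ctr[0],v-ctr[1])<r)&(d>0); return W[m]
    y=pts(c["yellow"],(253,240) if n=="top" else (405,205),35)
    b=pts(c["blue"],(409,222) if n=="top" else (276,152),25); s=pts(c["red"],(404,250) if n=="top" else (297,137),32)
    print(n,len(y),len(b),len(s),y.mean(0).round(3),b.mean(0).round(3),s.mean(0).round(3),"zmax",y[:,2].max().round(3))
    Y.append(y);B.append(b);S.append(s)
    m=y.mean(0)
    for k in range(3):
      pass
    q=min((fit(stand_res,[m[0]+.037,m[1]+dy,.108,w],y) for w in(-.3,0,.3) for dy in(-.02,0,.02)),key=lambda r:r.cost);print("stand",q.x.round(4),q.cost/len(y)*1e6)
    r=fit(rod_res,[*b.mean(0)[:2],.075,0,0],b,s);print("rod",r.x.round(4),r.cost/len(b)*1e6)
    g=W[(np.hypot(W[...,0]-m[0],W[...,1]-m[1])<.16)&(abs(W[...,2]-.01)<.005)&(p.max(2)<110)]
    print("base",[np.round(t,4) for t in cv2.minAreaRect((g[:,:2]*1000).astype(np.float32))])
y=np.vstack(Y);q=fit(stand_res,q.x,y);print("both stand",q.x.round(4),np.median(abs(q.fun)))
r=fit(rod_res,r.x,np.vstack(B),np.vstack(S));print("both rod",r.x.round(4),np.median(abs(r.fun)))
for t,uv in dict(tape=(327,208),mug=(187,272),spray=(188,170),punch=(453,174)).items():
    print(t,W[uv[1]-4:uv[1]+5,uv[0]-4:uv[0]+5].reshape(-1,3).mean(0).round(3))
p=np.load("top0.npz")["p"];cv2.imwrite("pics/crop.png",np.hstack([cv2.resize(p[195:285,x:x+90],(400,400),interpolation=2)[...,::-1] for x in(210,360)]))
E
```

```text
scene 538 132 103 [0.468 0.208 0.097] [ 0.514 -0.218  0.088] [ 0.42  -0.202  0.081] zmax 0.136
stand [0.4965 0.2172 0.1084 0.3375] 1.3901615137511405
rod [ 0.5162 -0.2224  0.0749 -0.1698 -0.0038] 2.1399242512812244
base [array([436.1329, 255.0679]), array([210.5946, 208.8667]), np.float64(19.4217)]
top 440 224 283 [0.458 0.202 0.089] [ 0.512 -0.224  0.089] [ 0.419 -0.208  0.081] zmax 0.135
stand [0.4955 0.2152 0.1073 0.3486] 1.626296187357608
rod [ 0.5096 -0.2239  0.0752 -0.1655  0.0032] 4.595919050542226
base [array([437.9283, 247.1704]), array([209.0184, 197.5909]), np.float64(19.0951)]
both stand [0.4958 0.2169 0.1082 0.3406] 0.001040906303949958
both rod [ 0.5107 -0.2225  0.0751 -0.1609 -0.0014] 0.001522051683438149
tape [ 0.553 -0.007  0.034]
mug [0.372 0.38  0.004]
spray [0.64  0.364 0.106]
punch [ 0.653 -0.359  0.041]
```

View pics/crop.png

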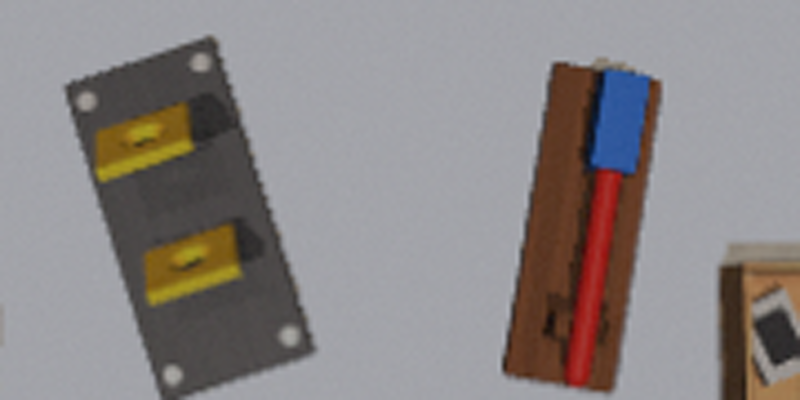

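The crop confirms my choice: dark stand with yellow ears on the left, blue-handled rod on its rest on the right. Both cameras' fits agree to within a few mm. Next I work out the approach.

```bash
cat >> h.py <<'E'
ROD=[.5107,-.2225,.075,-.163]; HOLE=np.array([.4958,.2169,.108]); SY=.340
def tool(yaw,pitch,flip):  # tool rotation holding the rod with given yaw, slope (up +)
    R=Ro.from_euler('xyz',[0,-pitch,yaw]).as_matrix(); s=-1 if flip else 1
    x=-R[:,2]; y=s*R[:,1]; return Ro.from_matrix(np.stack([x,y,np.cross(x,y)],1))
def rows(ws):
    s=bot.observe(); R0=Ro.from_euler('xyz',s["tool_rot"]); p0=np.array(s["position"])
    for p,R in ws:
        a=R0.inv().apply(np.array(p)-p0)/.4; w=(R0.inv()*R).as_rotvec()/(2*np.pi)
        print({k:round(float(v),4) for k,v in zip("x y z wx wy wz".split(),[*a,*w])}, "dist mm",round(400*np.linalg.norm(a)),"deg",round(360*np.linalg.norm(w)))
E
python3 - <<'E'
from h import *
R=Ro.from_euler('xyz',bot.observe()["tool_rot"]).as_matrix();print(R.round(3))
for f in(0,1):
    T=tool(ROD[3],0,f); rows([([.45,.33,.23],T),([.511,-.2225,.21],T),([.511,-.2225,.056],T)])
E
```

```text
[[-0.     0.25   0.968]
 [ 0.     0.968 -0.25 ]
 [-1.    -0.    -0.   ]]
{'x': 0.0033, 'y': -0.4823, 'z': 0.8829, 'wx': -0.0143, 'wy': -0.0, 'wz': -0.0} dist mm 402 deg 5
{'x': 0.0533, 'y': -1.7815, 'z': 1.376, 'wx': -0.0143, 'wy': -0.0, 'wz': -0.0} dist mm 901 deg 5
{'x': 0.4383, 'y': -1.7815, 'z': 1.376, 'wx': -0.0143, 'wy': -0.0, 'wz': -0.0} dist mm 917 deg 5
{'x': 0.0033, 'y': -0.4823, 'z': 0.8829, 'wx': 0.4857, 'wy': -0.0, 'wz': 0.0} dist mm 402 deg 175
{'x': 0.0533, 'y': -1.7815, 'z': 1.376, 'wx': 0.4857, 'wy': -0.0, 'wz': 0.0} dist mm 901 deg 175
{'x': 0.4383, 'y': -1.7815, 'z': 1.376, 'wx': 0.4857, 'wy': -0.0, 'wz': 0.0} dist mm 917 deg 175
```

Request:
servo_tool:
  targets:
    - {"x": 0,"y": -0.48,"z": 0.88,"wx": -0.014}
    - {"x": 0,"y": -0.48,"z": 0.88,"wx": -0.014}
    - {"x": 0,"y": -0.48,"z": 0.88,"wx": -0.014}
    - {"x": 0,"y": -0.48,"z": 0.88,"wx": -0.014}
    - {"x": 0,"y": -0.48,"z": 0.88,"wx": -0.014}
    - {"x": 0,"y": -0.48,"z": 0.88,"wx": -0.014}
    - {"x": 0,"y": -0.48,"z": 0.88,"wx": -0.014}
    - {"x": 0,"y": -0.48,"z": 0.88,"wx": -0.014}
  grip: 1
  squeeze: 25

```text
$.targets[0]: bad value
```

Run:
```python
from h import *
T=tool(ROD[3],0,0); print(bot.observe()["qpos"]); rows([([.511,-.2225,.21],T),([.511,-.2225,.12],T)])
```

```text
[-1.38819832  0.52137251 -0.03631037  1.59950246  0.02119994  1.02110216
 -0.11279034]
{'x': 0.0533, 'y': -1.7815, 'z': 1.376, 'wx': -0.0143, 'wy': -0.0, 'wz': -0.0} dist mm 901 deg 5
{'x': 0.2783, 'y': -1.7815, 'z': 1.376, 'wx': -0.0143, 'wy': -0.0, 'wz': -0.0} dist mm 907 deg 5
```

Request:
servo_tool:
  targets:
    - {"x": 0,"y": -0.48,"z": 0.88,"wx": -0.014,"wy": 0,"wz": 0}
    - {"x": 0,"y": -0.48,"z": 0.88,"wx": -0.014,"wy": 0,"wz": 0}
    - {"x": 0,"y": -0.48,"z": 0.88,"wx": -0.014,"wy": 0,"wz": 0}
    - {"x": 0,"y": -0.48,"z": 0.88,"wx": -0.014,"wy": 0,"wz": 0}
    - {"x": 0,"y": -0.48,"z": 0.88,"wx": -0.014,"wy": 0,"wz": 0}
    - {"x": 0,"y": -0.48,"z": 0.88,"wx": -0.014,"wy": 0,"wz": 0}
    - {"x": 0,"y": -0.48,"z": 0.88,"wx": -0.014,"wy": 0,"wz": 0}
    - {"x": 0,"y": -0.48,"z": 0.88,"wx": -0.014,"wy": 0,"wz": 0}
  grip: 1
  squeeze: 25

```text
clock: 1.8
position: [0.4506, 0.3294, 0.2313]
tool_rot: [-0.486, 1.57, -0.654]
force: [-0.4, 0.6, 0.0]
grip_width: 0.0854
```

Run:
```python
from h import *
T=tool(ROD[3],0,0); print(bot.observe()["qpos"]); rows([([.511,-.2225,.21],T),([.511,-.2225,.12],T)])
```

```text
[-0.75503889  0.41513734  0.02325207  1.78082519 -0.01084919  0.94565046
  0.67496913]
{'x': 0.0539, 'y': -1.335, 'z': 0.3801, 'wx': -0.0009, 'wy': 0.0001, 'wz': 0.0} dist mm 556 deg 0
{'x': 0.2789, 'y': -1.3349, 'z': 0.38, 'wx': -0.0009, 'wy': 0.0001, 'wz': 0.0} dist mm 566 deg 0
```

Request:
servo_tool:
  targets:
    - {"x": 0,"y": -1,"z": 0.28,"wx": 0,"wy": 0,"wz": 0}
    - {"x": 0,"y": -1,"z": 0.28,"wx": 0,"wy": 0,"wz": 0}
    - {"x": 0,"y": -1,"z": 0.28,"wx": 0,"wy": 0,"wz": 0}
    - {"x": 0,"y": -1,"z": 0.28,"wx": 0,"wy": 0,"wz": 0}
    - {"x": 0,"y": -1,"z": 0.28,"wx": 0,"wy": 0,"wz": 0}
    - {"x": 0,"y": -1,"z": 0.28,"wx": 0,"wy": 0,"wz": 0}
    - {"x": 0,"y": -1,"z": 0.28,"wx": 0,"wy": 0,"wz": 0}
    - {"x": 0,"y": -1,"z": 0.28,"wx": 0,"wy": 0,"wz": 0}

```text
clock: 2.8
position: [0.494, -0.0857, 0.2316]
tool_rot: [-0.755, 1.57, -0.927]
force: [-1.0, 1.4, -0.6]
grip_width: 0.0853
```

Run:
```python
from h import *
T=tool(ROD[3],0,0); print(bot.observe()["qpos"]); rows([([.511,-.2225,.21],T),([.511,-.2225,.13],T)])
```

```text
[-0.08168765  0.32827699  0.17030102  1.92754012 -0.06921506  0.89059531
  1.52229463]
{'x': 0.0543, 'y': -0.3296, 'z': 0.1004, 'wx': -0.0014, 'wy': 0.0001, 'wz': 0.0001} dist mm 140 deg 1
{'x': 0.2543, 'y': -0.3294, 'z': 0.1002, 'wx': -0.0014, 'wy': 0.0001, 'wz': 0.0001} dist mm 171 deg 1
```

Request:
servo_tool:
  targets:
    - {"x": 0.054,"y": -0.33,"z": 0.1,"wx": -0.0014,"wy": 0,"wz": 0}
    - {"x": 0.054,"y": -0.33,"z": 0.1,"wx": -0.0014,"wy": 0,"wz": 0}
    - {"x": 0.054,"y": -0.33,"z": 0.1,"wx": -0.0014,"wy": 0,"wz": 0}
    - {"x": 0.15,"y": -0.33,"z": 0.1,"wx": -0.0014,"wy": 0,"wz": 0}
    - {"x": 0.254,"y": -0.33,"z": 0.1,"wx": -0.0014,"wy": 0,"wz": 0}
    - {"x": 0.254,"y": -0.33,"z": 0.1,"wx": -0.0014,"wy": 0,"wz": 0}
    - {"x": 0.254,"y": -0.33,"z": 0.1,"wx": -0.0014,"wy": 0,"wz": 0}

```text
clock: 3.68
position: [0.5118, -0.2219, 0.1315]
tool_rot: [-0.302, 1.569, -0.464]
force: [0.2, -0.6, 1.4]
grip_width: 0.0858
```

Run:
```python
from h import *
T=tool(ROD[3],0,0); print(bot.observe()["qpos"]); rows([([.511,-.2225,.056],T)])
a=[]
for n in("scene","top"):
    p,d=bot.grab_frame(n); u,v=proj(n,[ROD[:3]])[0].astype(int)
    q=p[v-50:v+50,u-50:u+50,::-1]; a.append(cv2.resize(q,(400,400),interpolation=2))
cv2.imwrite("pics/pre.png",np.hstack(a))
```

```text
[ 0.17703195  0.5525465   0.17426889  1.87670427 -0.13772985  0.72166888
  1.83830348]
{'x': 0.1888, 'y': -0.0016, 'z': -0.0022, 'wx': 0.0002, 'wy': 0.0003, 'wz': 0.0001} dist mm 76 deg 0
```

View pics/pre.png

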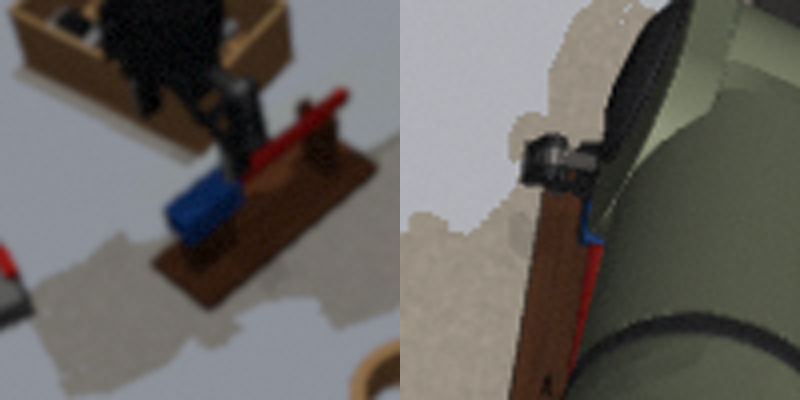

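The gripper straddles the handle in both views: scene crop handle about (205,205), finger beside it. Going down.

Request:
servo_tool:
  targets:
    - {"x": 0.06,"y": -0.001,"z": -0.002,"wx": 0,"wy": 0,"wz": 0}
    - {"x": 0.12,"y": -0.001,"z": -0.002,"wx": 0,"wy": 0,"wz": 0}
    - {"x": 0.16,"y": -0.001,"z": -0.002,"wx": 0,"wy": 0,"wz": 0}
    - {"x": 0.189,"y": -0.001,"z": -0.002,"wx": 0,"wy": 0,"wz": 0}
    - {"x": 0.189,"y": -0.001,"z": -0.002,"wx": 0,"wy": 0,"wz": 0}
    - {"x": 0.189,"y": -0.001,"z": -0.002,"wx": 0,"wy": 0,"wz": 0}

```text
clock: 4.53
position: [0.5116, -0.223, 0.0568]
tool_rot: [-0.268, 1.567, -0.43]
force: [-0.2, -0.2, 0.5]
grip_width: 0.0854
```

Request:
servo_tool:
  targets:
    - {"x": 0,"y": 0,"z": 0,"wx": 0,"wy": 0,"wz": 0}
    - {"x": 0,"y": 0,"z": 0,"wx": 0,"wy": 0,"wz": 0}
    - {"x": 0,"y": 0,"z": 0,"wx": 0,"wy": 0,"wz": 0}
    - {"x": 0,"y": 0,"z": 0,"wx": 0,"wy": 0,"wz": 0}
    - {"x": 0,"y": 0,"z": 0,"wx": 0,"wy": 0,"wz": 0}
    - {"x": 0,"y": 0,"z": 0,"wx": 0,"wy": 0,"wz": 0}
    - {"x": 0,"y": 0,"z": 0,"wx": 0,"wy": 0,"wz": 0}
    - {"x": 0,"y": 0,"z": 0,"wx": 0,"wy": 0,"wz": 0}
  grip: -1
  squeeze: 25

```text
clock: 5.52
position: [0.5117, -0.223, 0.057]
tool_rot: [-0.25, 1.566, -0.413]
force: [-1.0, 0.4, 6.0]
grip_width: 0.0276
```

Gripped: opening 27.6 mm, small force. Lifting straight up.

Request:
servo_tool:
  targets:
    - {"x": -0.03,"y": 0,"z": 0,"wx": 0,"wy": 0,"wz": 0}
    - {"x": -0.1,"y": 0,"z": 0,"wx": 0,"wy": 0,"wz": 0}
    - {"x": -0.2,"y": 0,"z": 0,"wx": 0,"wy": 0,"wz": 0}
    - {"x": -0.3,"y": 0,"z": 0,"wx": 0,"wy": 0,"wz": 0}
    - {"x": -0.42,"y": 0,"z": 0,"wx": 0,"wy": 0,"wz": 0}
    - {"x": -0.42,"y": 0,"z": 0,"wx": 0,"wy": 0,"wz": 0}
    - {"x": -0.42,"y": 0,"z": 0,"wx": 0,"wy": 0,"wz": 0}

```text
clock: 6.4
position: [0.5108, -0.2226, 0.225]
tool_rot: [-0.213, 1.567, -0.375]
force: [-0.3, -0.3, -1.8]
grip_width: 0.0277
```

Run:
```python
from h import *
a=Ro.from_euler('xyz',[0,-np.pi/6,SY]).as_matrix()
T=tool(SY,np.pi/6,0); H=HOLE+a[:,0]*.24; p=H-a[:,2]*.019
print(bot.observe()["qpos"],"goal",p); rows([([.62,0,.25],T),(p,T)])
```

```text
[ 0.15021816  0.42603285  0.20896898  1.80103542 -0.10767707  0.92126201
  1.81434417] goal [0.70070405 0.28938212 0.21154552]
{'x': -0.0623, 'y': 0.5931, 'z': 0.1798, 'wx': -0.078, 'wy': -0.0809, 'wz': 0.0212} dist mm 249 deg 41
{'x': 0.0335, 'y': 1.3398, 'z': 0.2616, 'wx': -0.078, 'wy': -0.0809, 'wz': 0.0212} dist mm 546 deg 41
```

Request:
servo_tool:
  targets:
    - {"x": -0.062,"y": 0.15,"z": 0.05,"wx": -0.02,"wy": -0.02,"wz": 0.005}
    - {"x": -0.062,"y": 0.3,"z": 0.09,"wx": -0.04,"wy": -0.04,"wz": 0.01}
    - {"x": -0.062,"y": 0.42,"z": 0.13,"wx": -0.06,"wy": -0.06,"wz": 0.016}
    - {"x": -0.062,"y": 0.54,"z": 0.17,"wx": -0.078,"wy": -0.081,"wz": 0.021}
    - {"x": -0.05,"y": 0.68,"z": 0.19,"wx": -0.078,"wy": -0.081,"wz": 0.021}
    - {"x": -0.03,"y": 0.82,"z": 0.2,"wx": -0.078,"wy": -0.081,"wz": 0.021}
    - {"x": -0.01,"y": 0.92,"z": 0.215,"wx": -0.078,"wy": -0.081,"wz": 0.021}
    - {"x": -0.01,"y": 1,"z": 0.225,"wx": -0.078,"wy": -0.081,"wz": 0.021}
    - {"x": -0.01,"y": 1,"z": 0.225,"wx": -0.078,"wy": -0.081,"wz": 0.021}
    - {"x": -0.01,"y": 1,"z": 0.225,"wx": -0.078,"wy": -0.081,"wz": 0.021}

```text
clock: 7.65
position: [0.6636, 0.1569, 0.2279]
tool_rot: [-0.003, 1.049, 0.336]
force: [0.2, -0.3, -1.2]
grip_width: 0.0277
```

Run:
```python
from h import *
a=Ro.from_euler('xyz',[0,-np.pi/6,SY]).as_matrix()
T=tool(SY,np.pi/6,0); H=HOLE+a[:,0]*.24; p=H-a[:,2]*.019
print(bot.observe()["qpos"],"goal",p); rows([(p,T)])
```

```text
[-0.39342533  0.41838464  0.10484803  1.92810004 -0.20447778  0.2805197
  1.78326857] goal [0.70070405 0.28938212 0.21154552]
{'x': 0.1336, 'y': 0.2815, 'z': 0.1511, 'wx': 0.0, 'wy': -0.0003, 'wz': 0.0003} dist mm 139 deg 0
```

Joint 6 is close to its lower limit (0.28, limit 0.16). I fit the planar kinematics to the recorded poses and check the rest of the insertion against it before going on.

```bash
cat > k.py <<'E'
from h import *
D=np.array([[-1.388,.521,-.036,1.599,.021,1.021,.156,.605,.231],[-.75504,.41514,.02325,1.78083,-.01085,.94565,.4506,.3294,.2313],[-.08169,.32828,.1703,1.92754,-.06922,.8906,.494,-.0857,.2316],
[.17703,.55255,.17427,1.8767,-.13773,.72167,.5118,-.2219,.1315],[.15022,.42603,.20897,1.80104,-.10768,.92126,.5108,-.2226,.225],[-.39343,.41838,.10485,1.9281,-.20448,.28052,.6636,.1569,.2279]])
rz=lambda a:Ro.from_euler('z',a); ry=lambda a:Ro.from_euler('y',a)
def fk(q,L,s):  # z-y-z-y-z-y arm; s = signs of z joints
    A=rz(-q[0]); p=np.array([0,0,L[0]]); A=A*ry(q[1])*rz(s*q[2])
    p=p+A.apply([L[4],0,L[1]]); A=A*ry(q[3])*rz(s*q[4]); p=p+A.apply([L[5],0,L[2]]); A=A*ry(q[5]); p=p+A.apply([L[6],0,L[3]])
    return p,A.apply([0,0,1])
def model():
    best=None
    for s in(1,-1):
        r=least_squares(lambda L:np.r_[np.concatenate([fk(d,L,s)[0]-d[6:] for d in D]),(np.array(L[4:]))*.003],[.33,.4,.4,.25,0,0,0])
        if best is None or r.cost<best[0]: best=(r.cost,r.x,s)
    return best
E
python3 - <<'E'
from k import *
c,L,s=model(); print("fk cost",c,"L",L.round(3),s, "res",max(abs(np.concatenate([fk(d,L,s)[0]-d[6:] for d in D]))))
a=Ro.from_euler('xyz',[0,-np.pi/6,SY]).as_matrix()
lo=np.array([-2.9,-.3,-1.5,.17,-1.26,.0]);hi=np.array([2.9,2.1,1.4,2.4,4.4,1.9])
for tilt in(30,27,20):
  q=D[5][:6]
  t=np.deg2rad(tilt); x=-Ro.from_euler('xyz',[0,-t,SY]).as_matrix()[:,2]
  for dd in(.24,.2,.15,.1,.06,.03):
    H=HOLE+a[:,0]*dd; p=H+x*.019
    f=lambda q:np.r_[(fk(q,L,s)[0]-p)*10,(fk(q,L,s)[1]-x)*3,(q-D[5][:6])*.005]
    q=least_squares(f,np.clip(q,lo+.01,hi-.01),bounds=(lo,hi)).x; print(tilt,dd,q.round(3),np.abs(f(q)[:6]).max().round(4))
E
```

```text
fk cost 0.006451942651320978 L [ 0.424  0.251  0.43   0.306 -0.037 -0.147 -0.059] -1 res 0.06743060592215393
30 0.24 [-0.504  0.74   0.109  1.589 -0.075  0.295] 0.0
30 0.2 [-0.518  0.653  0.112  1.754 -0.067  0.217] 0.0
30 0.15 [-0.534  0.558  0.117  1.94  -0.054  0.125] 0.0
30 0.1 [-0.551  0.478  0.127  2.11  -0.036  0.036] 0.0
30 0.06 [-1.107  0.524  0.436  2.177 -0.63   0.   ] 0.0001
30 0.03 [-1.394  0.608  0.557  2.177 -1.014  0.   ] 0.0001
27 0.24 [-0.497  0.767  0.105  1.529 -0.076  0.38 ] 0.0
27 0.2 [-0.51   0.675  0.107  1.699 -0.069  0.301] 0.0
27 0.15 [-0.525  0.576  0.111  1.892 -0.057  0.208] 0.0
27 0.1 [-0.539  0.49   0.116  2.066 -0.041  0.119] 0.0
27 0.06 [-0.551  0.43   0.124  2.196 -0.024  0.049] 0.0
27 0.03 [-0.768  0.41   0.251  2.282 -0.207  0.   ] 0.0002
20 0.24 [-0.481  0.851  0.098  1.365 -0.079  0.581] 0.0
20 0.2 [-0.495  0.746  0.099  1.555 -0.074  0.496] 0.0
20 0.15 [-0.509  0.634  0.1    1.764 -0.066  0.399] 0.0
20 0.1 [-0.521  0.538  0.101  1.95  -0.054  0.308] 0.0
20 0.06 [-0.529  0.47   0.102  2.088 -0.042  0.238] 0.0
20 0.03 [-0.535  0.425  0.104  2.186 -0.032  0.186] 0.0
```

```bash
python3 - <<'E'
import re
t=open('k.py').read()
t=t.replace("A=rz(-q[0]);","A=rz(-q[0]+L[7]);").replace("rz(s*q[2])","rz(s[0]*q[2])").replace("rz(s*q[4])","rz(s[1]*q[4])")
t=t.replace("for s in(1,-1):","for s in((1,1),(1,-1),(-1,1),(-1,-1)):").replace("(np.array(L[4:]))*.003","np.array(L[4:7])*.003").replace(",0,0,0])",",0,0,0,-.1])")
t=t.replace("fk(d,L,s)[0]-d[6:] for d in D])","np.r_[fk(d,L,s)[0]-d[6:],(fk(d,L,s)[1]-X)*.3] for d,X in zip(D,XX)])")
t=t.replace("def model","XX=[[0,0,-1]]*5+[[np.cos(1.049)*np.cos(.336),np.cos(1.049)*np.sin(.336),-np.sin(1.049)]]\ndef model")
open('k.py','w').write(t)
E
cat > k2.py <<'E'
from k import *
c,L,s=model(); print("fk cost",c,"L",L.round(3),s, "res",max(abs(np.concatenate([fk(d,L,s)[0]-d[6:] for d in D]))).round(4))
a=Ro.from_euler('xyz',[0,-np.pi/6,SY]).as_matrix()
lo=np.array([-2.9,-.3,-1.5,.17,-1.26,.0]);hi=np.array([2.9,2.1,1.4,2.4,4.4,1.9])
for tilt in(30,25,15):
  q=D[5][:6]
  t=np.deg2rad(tilt); x=-Ro.from_euler('xyz',[0,-t,SY]).as_matrix()[:,2]
  for dd in(.24,.2,.1,.06,.03):
    H=HOLE+a[:,0]*dd; p=H+x*.019
    f=lambda q:np.r_[(fk(q,L,s)[0]-p)*10,(fk(q,L,s)[1]-x)*3,(q-D[5][:6])*.005]
    q=least_squares(f,np.clip(q,lo+.01,hi-.01),bounds=(lo,hi)).x; print(tilt,dd,q.round(3),np.abs(f(q)[:6]).max().round(4))
E
python3 k2.py
```

```text
fk cost 0.000204679904620358 L [ 0.35   0.513  0.413  0.324  0.03   0.011  0.003 -0.099] (-1, -1) res 0.008
30 0.24 [-0.594  0.552  0.126  1.734 -0.101  0.338] 0.0
30 0.2 [-0.603  0.531  0.129  1.843 -0.122  0.249] 0.0
30 0.1 [-0.588  0.508  0.091  2.096 -0.208  0.017] 0.0
30 0.06 [-6.090e-01  5.060e-01  9.900e-02  2.153e+00 -1.000e-03  0.000e+00] 0.0877
30 0.03 [-0.623  0.506  0.107  2.188 -0.     0.   ] 0.1693
25 0.24 [-0.582  0.571  0.115  1.657 -0.08   0.482] 0.0
25 0.2 [-0.591  0.547  0.118  1.77  -0.089  0.394] 0.0
25 0.1 [-0.607  0.514  0.118  2.03  -0.152  0.168] 0.0
25 0.06 [-0.597  0.513  0.098  2.127 -0.191  0.07 ] 0.0
25 0.03 [-0.593  0.518  0.08   2.193 -0.011  0.   ] 0.0067
15 0.24 [-0.562  0.629  0.099  1.49  -0.066  0.764] 0.0
15 0.2 [-0.568  0.597  0.099  1.613 -0.067  0.674] 0.0
15 0.1 [-0.586  0.544  0.103  1.889 -0.083  0.451] 0.0
15 0.06 [-0.594  0.535  0.105  1.99  -0.099  0.359] 0.0
15 0.03 [-0.599  0.533  0.105  2.063 -0.119  0.288] 0.0
```

The model shows joint 6 hitting its limit before the rod is home with this perpendicular grasp. I'll put the rod back on its rest and regrip with the tool leaning 25° towards the handle's free end. The tool is then nearly upright during insertion.

Run:
```python
from h import *
R=Ro.from_euler('xyz',[-.25,1.566,-.413])
rows([([.60,0,.25],R),([.5117,-.223,.225],R)])
```

```text
{'x': -0.1872, 'y': -0.317, 'z': -0.216, 'wx': 0.0781, 'wy': 0.0807, 'wz': -0.021} dist mm 171 deg 41
{'x': -0.3286, 'y': -0.7692, 'z': -0.5889, 'wx': 0.0781, 'wy': 0.0807, 'wz': -0.021} dist mm 409 deg 41
```

Request:
servo_tool:
  targets:
    - {"x": -0.06,"y": -0.1,"z": -0.07,"wx": 0.02,"wy": 0.02,"wz": -0.005}
    - {"x": -0.12,"y": -0.2,"z": -0.14,"wx": 0.04,"wy": 0.04,"wz": -0.01}
    - {"x": -0.187,"y": -0.317,"z": -0.216,"wx": 0.06,"wy": 0.06,"wz": -0.016}
    - {"x": -0.22,"y": -0.43,"z": -0.31,"wx": 0.078,"wy": 0.08,"wz": -0.021}
    - {"x": -0.26,"y": -0.54,"z": -0.4,"wx": 0.0781,"wy": 0.0807,"wz": -0.021}
    - {"x": -0.29,"y": -0.65,"z": -0.49,"wx": 0.0781,"wy": 0.0807,"wz": -0.021}
    - {"x": -0.32,"y": -0.74,"z": -0.56,"wx": 0.0781,"wy": 0.0807,"wz": -0.021}
    - {"x": -0.3286,"y": -0.7692,"z": -0.5889,"wx": 0.0781,"wy": 0.0807,"wz": -0.021}
    - {"x": -0.3286,"y": -0.7692,"z": -0.5889,"wx": 0.0781,"wy": 0.0807,"wz": -0.021}
    - {"x": -0.3286,"y": -0.7692,"z": -0.5889,"wx": 0.0781,"wy": 0.0807,"wz": -0.021}
    - {"x": -0.3286,"y": -0.7692,"z": -0.5889,"wx": 0.0781,"wy": 0.0807,"wz": -0.021}

```text
clock: 9.02
position: [0.5122, -0.2219, 0.225]
tool_rot: [-0.233, 1.566, -0.395]
force: [0.2, 0.4, -1.1]
grip_width: 0.0276
```

Run:
```python
from h import *
R=Ro.from_euler('xyz',[-.25,1.566,-.413])
rows([([.5117,-.223,.080],R),([.5117,-.223,.0575],R)])
# where is the rod in the grip now?  expected handle yaw -.163 pitch 0
B=[];S=[];h0=np.array(bot.observe()["position"])+[0,0,.019]
for n in("scene","top"):
    p,d=bot.grab_frame(n);W=cloud(n,p,d);c=colors(p);near=(np.linalg.norm(W-h0,axis=2)<.2)&(d>0)&(W[...,2]>.14)
    B.append(W[c["blue"]&near]);S.append(W[c["red"]&near]); print(n,len(B[-1]),len(S[-1]))
q=fit(rod_res,[*h0,-.163,0],np.vstack(B),np.vstack(S));print(q.x.round(4),h0.round(4),np.median(abs(q.fun)))
```

```text
{'x': 0.3624, 'y': -0.0025, 'z': -0.0023, 'wx': 0.0002, 'wy': -0.0, 'wz': -0.0} dist mm 145 deg 0
{'x': 0.4187, 'y': -0.0025, 'z': -0.0026, 'wx': 0.0002, 'wy': -0.0, 'wz': -0.0} dist mm 167 deg 0
scene 71 45
top 0 0
[ 0.512  -0.2226  0.2431 -0.1723 -0.0007] [ 0.5122 -0.2219  0.244 ] 0.0007590413099861399
```

The rod hasn't slipped: pitch about 0 and yaw still matching. Lowering it gently.

Request:
servo_tool:
  targets:
    - {"x": 0.1,"y": -0.0025,"z": -0.0023,"wx": 0.0002,"wy": 0,"wz": 0}
    - {"x": 0.22,"y": -0.0025,"z": -0.0023,"wx": 0.0002,"wy": 0,"wz": 0}
    - {"x": 0.32,"y": -0.0025,"z": -0.0023,"wx": 0.0002,"wy": 0,"wz": 0}
    - {"x": 0.35,"y": -0.0025,"z": -0.0023,"wx": 0.0002,"wy": 0,"wz": 0}
    - {"x": 0.37,"y": -0.0025,"z": -0.0025,"wx": 0.0002,"wy": 0,"wz": 0}
    - {"x": 0.385,"y": -0.0025,"z": -0.0025,"wx": 0.0002,"wy": 0,"wz": 0}
    - {"x": 0.4,"y": -0.0025,"z": -0.0025,"wx": 0.0002,"wy": 0,"wz": 0}
    - {"x": 0.407,"y": -0.0025,"z": -0.0025,"wx": 0.0002,"wy": 0,"wz": 0}
    - {"x": 0.413,"y": -0.0025,"z": -0.0026,"wx": 0.0002,"wy": 0,"wz": 0}
    - {"x": 0.417,"y": -0.0025,"z": -0.0026,"wx": 0.0002,"wy": 0,"wz": 0}
    - {"x": 0.417,"y": -0.0025,"z": -0.0026,"wx": 0.0002,"wy": 0,"wz": 0}

```text
clock: 10.5
position: [0.5116, -0.2234, 0.0582]
tool_rot: [-0.277, 1.566, -0.44]
force: [0.1, -0.3, -1.0]
grip_width: 0.0275
```

Request:
servo_tool:
  targets:
    - {"x": 0.0015,"y": 0,"z": 0,"wx": 0,"wy": 0,"wz": 0}
    - {"x": 0.003,"y": 0,"z": 0,"wx": 0,"wy": 0,"wz": 0}
    - {"x": 0.003,"y": 0,"z": 0,"wx": 0,"wy": 0,"wz": 0}

```text
clock: 10.88
position: [0.5116, -0.2234, 0.0571]
tool_rot: [-0.265, 1.566, -0.428]
force: [0.3, -0.0, 1.7]
grip_width: 0.0276
```

Request:
servo_tool:
  targets:
    - {"x": 0,"y": 0,"z": 0,"wx": 0,"wy": 0,"wz": 0}
    - {"x": 0,"y": 0,"z": 0,"wx": 0,"wy": 0,"wz": 0}
    - {"x": 0,"y": 0,"z": 0,"wx": 0,"wy": 0,"wz": 0}
    - {"x": 0,"y": 0,"z": 0,"wx": 0,"wy": 0,"wz": 0}
    - {"x": 0,"y": 0,"z": 0,"wx": 0,"wy": 0,"wz": 0}
    - {"x": 0,"y": 0,"z": 0,"wx": 0,"wy": 0,"wz": 0}
  grip: 1

```text
clock: 11.62
position: [0.5116, -0.2234, 0.0571]
tool_rot: [-0.271, 1.566, -0.434]
force: [0.4, 0.6, -0.5]
grip_width: 0.0852
```

```bash
cat >> h.py <<'E'
OFF=np.deg2rad(25)
def grasp(H,yaw,pitch): T=tool(yaw,pitch-OFF,0); return np.array(H)+T.apply([.019,0,0]),T
E
python3 - <<'E'
from h import *
B=[];S=[]
for n in("scene","top"):
    p,d=bot.grab_frame(n);W=cloud(n,p,d);c=colors(p);near=(np.linalg.norm(W-ROD[:3],axis=2)<.22)&(d>0)&(W[...,2]>.05)
    B.append(W[c["blue"]&near]);S.append(W[c["red"]&near]); print(n,len(B[-1]),len(S[-1]))
q=fit(rod_res,[*ROD,0],np.vstack(B),np.vstack(S));print(q.x.round(4))
print("tilt in place about the handle, then settle"); rows([grasp([.5107,-.2227,.075],-.165,0)])
E
```

```text
scene 71 80
top 0 0
[ 0.5158 -0.2233  0.0752 -0.1638  0.0039]
tilt in place about the handle, then settle
{'x': -0.0019, 'y': 0.0013, 'z': -0.0226, 'wx': 0.0002, 'wy': 0.0702, 'wz': 0.0003} dist mm 9 deg 25
```

Request:
servo_tool:
  targets:
    - {"x": -0.0005,"y": 0.0013,"z": -0.007,"wx": 0,"wy": 0.02,"wz": 0}
    - {"x": -0.001,"y": 0.0013,"z": -0.014,"wx": 0,"wy": 0.045,"wz": 0}
    - {"x": -0.0019,"y": 0.0013,"z": -0.0226,"wx": 0,"wy": 0.07,"wz": 0}
    - {"x": -0.0019,"y": 0.0013,"z": -0.0226,"wx": 0,"wy": 0.07,"wz": 0}
    - {"x": -0.0019,"y": 0.0013,"z": -0.0226,"wx": 0,"wy": 0.07,"wz": 0}
    - {"x": -0.0019,"y": 0.0013,"z": -0.0226,"wx": 0,"wy": 0.07,"wz": 0}

```text
clock: 12.48
position: [0.5025, -0.2216, 0.0584]
tool_rot: [-3.139, 1.138, 2.98]
force: [-0.4, -0.4, -0.1]
grip_width: 0.0854
```

Request:
servo_tool:
  targets:
    - {"x": 0,"y": 0,"z": 0,"wx": 0,"wy": 0,"wz": 0}
    - {"x": 0,"y": 0,"z": 0,"wx": 0,"wy": 0,"wz": 0}
    - {"x": 0,"y": 0,"z": 0,"wx": 0,"wy": 0,"wz": 0}
    - {"x": 0,"y": 0,"z": 0,"wx": 0,"wy": 0,"wz": 0}
    - {"x": 0,"y": 0,"z": 0,"wx": 0,"wy": 0,"wz": 0}
    - {"x": 0,"y": 0,"z": 0,"wx": 0,"wy": 0,"wz": 0}
    - {"x": 0,"y": 0,"z": 0,"wx": 0,"wy": 0,"wz": 0}
  grip: -1
  squeeze: 25

```text
clock: 13.35
position: [0.5026, -0.2216, 0.0585]
tool_rot: [-3.139, 1.138, 2.98]
force: [0.6, 1.3, 5.4]
grip_width: 0.028
```

Run:
```python
from h import *
s=bot.observe();p,T=grasp([.5107,-.2227,.075],-.165,0);print(p,T.as_euler('xyz'),s["qpos"])
e=(Ro.from_euler('xyz',s["tool_rot"]).inv()*T).as_rotvec();print("rot err deg",np.rad2deg(e))
rows([(np.array(s["position"])+[0,0,.17],Ro.from_euler('xyz',s["tool_rot"]))])
```

```text
[ 0.50277931 -0.2213811   0.05778015] [3.14159265 1.13446401 2.97659265] [ 0.05143352  0.89698143  0.37499759  1.5691314  -0.2281722   1.15994921
  1.90154869]
rot err deg [0.02212089 0.18277367 0.0824199 ]
{'x': -0.3858, 'y': -0.0005, 'z': -0.1784, 'wx': 0.0, 'wy': 0.0, 'wz': 0.0} dist mm 170 deg 0
```

Request:
servo_tool:
  targets:
    - {"x": -0.0216,"y": 0,"z": -0.01,"wx": 0,"wy": 0,"wz": 0}
    - {"x": -0.0864,"y": 0,"z": -0.04,"wx": 0,"wy": 0,"wz": 0}
    - {"x": -0.173,"y": 0,"z": -0.08,"wx": 0,"wy": 0,"wz": 0}
    - {"x": -0.281,"y": 0,"z": -0.13,"wx": 0,"wy": 0,"wz": 0}
    - {"x": -0.386,"y": -0.0005,"z": -0.178,"wx": 0,"wy": 0,"wz": 0}
    - {"x": -0.386,"y": -0.0005,"z": -0.178,"wx": 0,"wy": 0,"wz": 0}
    - {"x": -0.386,"y": -0.0005,"z": -0.178,"wx": 0,"wy": 0,"wz": 0}

```text
clock: 14.22
position: [0.5026, -0.2215, 0.2283]
tool_rot: [-3.139, 1.138, 2.98]
force: [-0.2, 1.1, -1.5]
grip_width: 0.0276
```

Run:
```python
from h import *
a=Ro.from_euler('xyz',[0,-np.pi/6,SY]).as_matrix()
p,T=grasp(HOLE+a[:,0]*.24,SY,np.pi/6)
print(bot.observe()["qpos"],"goal",p); rows([([.6,0,.25],T),(p,T)])
```

```text
[ 0.01715195  0.69166693  0.43636341  1.47921669 -0.16632408  1.45045584
  1.88383674] goal [0.69330904 0.28676623 0.2090723 ]
{'x': -0.1126, 'y': 0.5859, 'z': 0.1131, 'wx': -0.0799, 'wy': -0.0811, 'wz': -0.0138} dist mm 243 deg 41
{'x': -0.0679, 'y': 1.3314, 'z': 0.2585, 'wx': -0.0799, 'wy': -0.0811, 'wz': -0.0138} dist mm 543 deg 41
```

Request:
servo_tool:
  targets:
    - {"x": -0.04,"y": 0.15,"z": 0.03,"wx": -0.02,"wy": -0.02,"wz": -0.004}
    - {"x": -0.08,"y": 0.3,"z": 0.06,"wx": -0.04,"wy": -0.04,"wz": -0.007}
    - {"x": -0.1,"y": 0.44,"z": 0.09,"wx": -0.06,"wy": -0.06,"wz": -0.01}
    - {"x": -0.11,"y": 0.58,"z": 0.113,"wx": -0.0799,"wy": -0.0811,"wz": -0.0138}
    - {"x": -0.1,"y": 0.7,"z": 0.135,"wx": -0.0799,"wy": -0.0811,"wz": -0.0138}
    - {"x": -0.09,"y": 0.82,"z": 0.16,"wx": -0.0799,"wy": -0.0811,"wz": -0.0138}
    - {"x": -0.085,"y": 0.92,"z": 0.18,"wx": -0.0799,"wy": -0.0811,"wz": -0.0138}
    - {"x": -0.08,"y": 1,"z": 0.195,"wx": -0.0799,"wy": -0.0811,"wz": -0.0138}
    - {"x": -0.08,"y": 1,"z": 0.195,"wx": -0.0799,"wy": -0.0811,"wz": -0.0138}
    - {"x": -0.08,"y": 1,"z": 0.195,"wx": -0.0799,"wy": -0.0811,"wz": -0.0138}

```text
clock: 15.48
position: [0.6505, 0.1585, 0.2233]
tool_rot: [-0.005, 1.485, 0.335]
force: [0.0, -0.5, -1.0]
grip_width: 0.0276
```

Run:
```python
from h import *
a=Ro.from_euler('xyz',[0,-np.pi/6,SY]).as_matrix()
p,T=grasp(HOLE+a[:,0]*.24,SY,np.pi/6)
print(bot.observe()["qpos"],"goal",p); rows([(p,T)])
```

```text
[-0.4854626   0.57019795  0.24264843  1.57272987 -0.16741904  0.93273672
  1.71908287] goal [0.69330904 0.28676623 0.2090723 ]
{'x': 0.053, 'y': 0.2667, 'z': 0.204, 'wx': -0.0001, 'wy': -0.0003, 'wz': 0.0001} dist mm 136 deg 0
```

Request:
servo_tool:
  targets:
    - {"x": 0.02,"y": 0.1,"z": 0.08,"wx": 0,"wy": 0,"wz": 0}
    - {"x": 0.04,"y": 0.2,"z": 0.155,"wx": 0,"wy": 0,"wz": 0}
    - {"x": 0.053,"y": 0.267,"z": 0.204,"wx": 0,"wy": 0,"wz": 0}
    - {"x": 0.053,"y": 0.267,"z": 0.204,"wx": 0,"wy": 0,"wz": 0}
    - {"x": 0.053,"y": 0.267,"z": 0.204,"wx": 0,"wy": 0,"wz": 0}
    - {"x": 0.053,"y": 0.267,"z": 0.204,"wx": 0,"wy": 0,"wz": 0}

```text
clock: 16.23
position: [0.6935, 0.2852, 0.2095]
tool_rot: [-0.009, 1.485, 0.328]
force: [-0.1, 0.5, -0.9]
grip_width: 0.0277
```

```bash
cat > m.py <<'E'
from h import *
import sys
a=Ro.from_euler('xyz',[0,-np.pi/6,SY]).as_matrix()
s=bot.observe();T0=Ro.from_euler('xyz',s["tool_rot"]);h0=np.array(s["position"])-T0.apply([.019,0,0])
print("grasp pt in hole frame mm",(a.T@(h0-HOLE)*1000).round(1),"q",np.round(s["qpos"],2),"F",np.round(s["force"],1))
im=[]; rod=[[],[]]; Y=[]
for n in("scene","top"):
    p,d=bot.grab_frame(n);W=cloud(n,p,d);c=colors(p);ok=d>0
    near=(np.linalg.norm(W-(h0-a[:,0]*.07),axis=2)<.14)&ok; b=W[c["blue"]&near];r=W[c["red"]&near&(np.abs((W-h0)@a[:,1])<.03)]
    y=W[c["yellow"]&ok&(np.linalg.norm(W-[.46,.205,.09],axis=2)<.1)]; print(n,len(b),len(r),len(y))
    if len(b)+len(r)>30:
        rod[0].append(b);rod[1].append(r);q=fit(rod_res,[*h0,SY,np.pi/6],b,r)
        L=a.T@(q.x[:3]-HOLE)*1000; tip=q.x[:3]-.16*Ro.from_euler('xyz',[0,-q.x[4],q.x[3]]).as_matrix()[:,0]
        print(" rod",L.round(1),"yaw,pitch",q.x[3:].round(3),"tip in hole",(a.T@(tip-HOLE)*1000).round(1),"med",np.median(abs(q.fun)).round(4))
    if len(y)>60:
        q=fit(stand_res,[*HOLE,SY],y); print(" stand",q.x.round(4))
    u,v=proj(n,[HOLE+a[:,0]*.09])[0].astype(int); im.append(cv2.resize(p[max(v-60,0):v+60,u-60:u+60,::-1],(400,400),interpolation=2))
cv2.imwrite(f"pics/{sys.argv[1]}.png",np.hstack(im))
E
python3 m.py pre1
```

```text
grasp pt in hole frame mm [240.   -1.6   0.5] q [-0.61  0.72  0.24  1.34 -0.18  1.02  1.56] F [-0.1  0.5 -0.9]
scene 246 0 45
 rod [ 2.417e+02 -2.000e-01  4.000e-01] yaw,pitch [0.347 0.529] tip in hole [81.7 -1.2 -0.4] med 0.0006
top 6 124 429
 rod [244.7  -0.6   0. ] yaw,pitch [0.366 0.528] tip in hole [84.7 -4.2 -0.6] med 0.0013
 stand [0.4958 0.2139 0.1077 0.3458]
```

View pics/pre1.png

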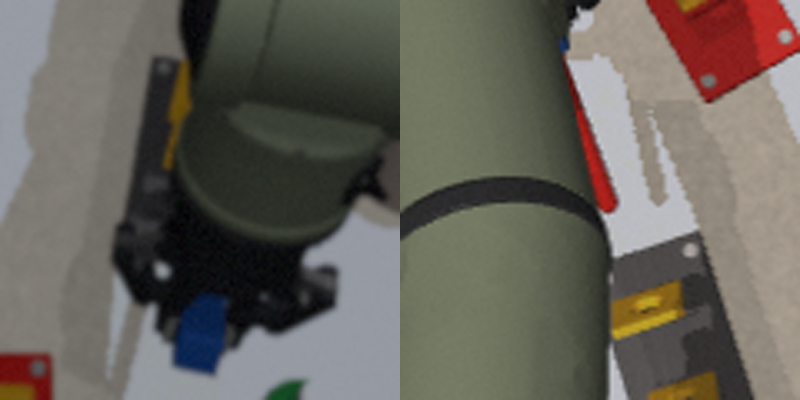

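The rod is at pitch 0.528 and yaw about 0.35, in line with the ears. The top view shows the red tip at about (610,205) pointing at the upper ear at (645,310). I bring the tip to 15 mm before the hole and measure again.

```bash
sed -i 's/HOLE=np.array(.*;/HOLE=np.array([.4958,.2160,.108]);/; ' h.py
python3 - <<'E'
from h import *
a=Ro.from_euler('xyz',[0,-np.pi/6,SY]).as_matrix()
rows([grasp(HOLE+a[:,0]*.175,SY,np.pi/6)])
E
```

```text
{'x': 0.07, 'y': 0.0, 'z': -0.1477, 'wx': -0.0003, 'wy': -0.0002, 'wz': 0.0001} dist mm 65 deg 0
```

Request:
servo_tool:
  targets:
    - {"x": 0.025,"y": 0,"z": -0.05,"wx": 0,"wy": 0,"wz": 0}
    - {"x": 0.05,"y": 0,"z": -0.105,"wx": 0,"wy": 0,"wz": 0}
    - {"x": 0.07,"y": 0,"z": -0.148,"wx": 0,"wy": 0,"wz": 0}
    - {"x": 0.07,"y": 0,"z": -0.148,"wx": 0,"wy": 0,"wz": 0}
    - {"x": 0.07,"y": 0,"z": -0.148,"wx": 0,"wy": 0,"wz": 0}

```text
clock: 16.95
position: [0.6409, 0.2671, 0.1773]
tool_rot: [-0.005, 1.484, 0.333]
force: [-0.1, -0.6, -0.0]
grip_width: 0.0281
```

```bash
python3 m.py pre2
python3 - <<'E'
import cv2
from h import *
p,d=bot.grab_frame("top");u,v=proj("top",[HOLE])[0].astype(int)
cv2.imwrite("pics/pre2.png",cv2.resize(p[v-30:v+30,u-40:u+40,::-1],(800,600),interpolation=cv2.INTER_CUBIC)); print(u,v)
a=Ro.from_euler('xyz',[0,-np.pi/6,SY]).as_matrix();print((proj("top",[HOLE,HOLE-a[:,0]*.085,HOLE+a[:,0]*.015])-[u-40,v-30])*10)
E
```

```text
grasp pt in hole frame mm [175.9  -0.2   0.3] q [-0.63  0.66  0.23  1.54 -0.17  0.87  1.56] F [-0.1 -0.6 -0. ]
scene 218 0 28
 rod [177.6   0.8   0.2] yaw,pitch [0.352 0.511] tip in hole [17.6 -0.9  2.2] med 0.0007
top 0 136 374
 rod [337.    9.9   6.8] yaw,pitch [0.388 0.547] tip in hole [177.2   3.4   2.9] med 0.0011
 stand [0.4954 0.215  0.1076 0.3508]
241 225
[[401.10440003 300.9495519 ]
 [508.93809937 577.97916452]
 [381.59391791 250.5801547 ]]
```

View pics/pre2.png

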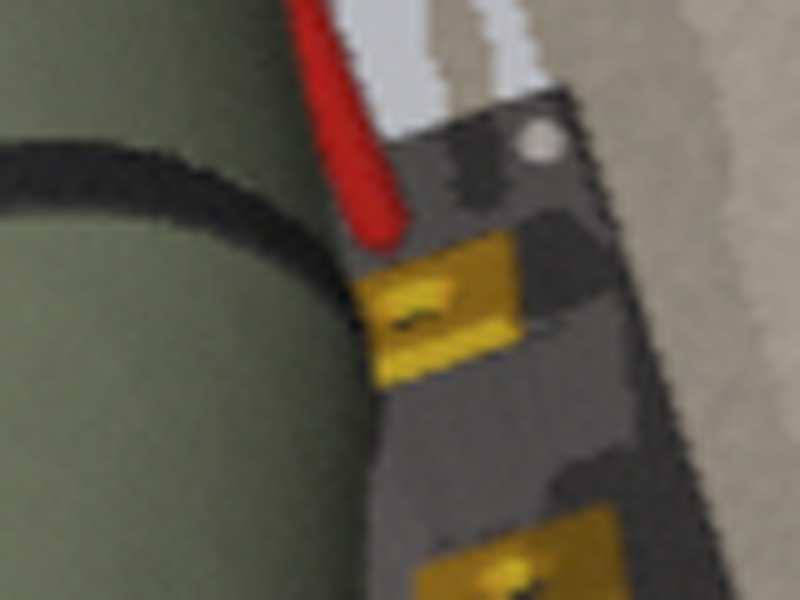

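Run:
```python
from h import *
p,d=bot.grab_frame("top"); o=np.array([241-40,225-30])
def pr(hole,yaw):
    a=Ro.from_euler('xyz',[0,-np.pi/6,yaw]).as_matrix()
    C=[[x,y,z] for x in(0,-.008) for y in(.028,-.028) for z in(.028,-.028)]
    return ((proj("top",[hole+a@np.array(c) for c in C]+[hole,hole-a[:,0]*.085])-o+.5)*10-.5).round(0)
print(np.c_[pr(HOLE,SY),pr(HOLE-[0,.003,0],SY)])
# silhouette match of yellow over (x,y,yaw) using the first unobstructed top & scene pictures
for n in("top","scene"):
    c=colors(np.load(n+"0.npz")["p"])["yellow"].astype(np.uint8)
    ctr=proj(n,[[.46,.205,.09]])[0]; v,u=np.mgrid[:400,:640]; m=(c>0)&(np.hypot(u-ctr[0],v-ctr[1])<38)
    ms=cv2.GaussianBlur(cv2.resize(m.astype(np.float32),None,fx=4,fy=4,interpolation=1),(0,0),2)
    def cost(q):
        a=Ro.from_euler('xyz',[0,-np.pi/6,q[2]]).as_matrix(); im=np.zeros_like(ms)
        for x0 in(0,-.085):
            C=[np.array([q[0],q[1],.108])+a@np.array([x0+x,y,z]) for x in(0,-.008) for y in(.028,-.028) for z in(.028,-.028)]
            hull=cv2.convexHull(((proj(n,C)+.5)*4-.5).astype(np.float32)); cv2.fillConvexPoly(im,(hull*16).round().astype(np.int32),1.,cv2.LINE_8,4)
        return np.abs(cv2.GaussianBlur(im,(0,0),2)-ms).sum()
    from scipy.optimize import minimize
    r=minimize(cost,[.4958,.2155,.345],method='Nelder-Mead',options=dict(initial_simplex=[[.4958,.2155,.345],[.4988,.2155,.345],[.4958,.2185,.345],[.4958,.2155,.37]])); print(n,r.x.round(4),r.fun)
```

```text
[[303. 383. 314. 384.]
 [303. 298. 315. 298.]
 [512. 313. 524. 314.]
 [505. 231. 516. 231.]
 [313. 410. 325. 411.]
 [314. 324. 325. 324.]
 [522. 341. 534. 341.]
 [515. 257. 526. 257.]
 [406. 305. 417. 306.]
 [513. 582. 525. 583.]]
top [0.4964 0.2162 0.3497] 1176.279541015625
scene [0.4949 0.2181 0.3183] 2732.377197265625
```

The rod tip and the ear show the same ~2 mm shift in the top view (tip about (382,245), hole about (415,302)), so relative to each other they line up. I insert slowly and watch the forces.

```bash
cat > g.py <<'E'
from h import *
a=Ro.from_euler('xyz',[0,-np.pi/6,SY]).as_matrix(); s=bot.observe()
T0=Ro.from_euler('xyz',s["tool_rot"]);h0=np.array(s["position"])-T0.apply([.019,0,0])
print("grasp in hole frame mm",(a.T@(h0-HOLE)*1000).round(1),"F hole frame",(a.T@np.array(s["force"])).round(1),"M",np.round(s["moment"],2),"t",s["clock"])
import sys
for x in sys.argv[1:]: rows([grasp(HOLE+a[:,0]*float(x),SY,np.pi/6)])
E
python3 g.py .16 .135
```

```text
grasp in hole frame mm [ 1.754e+02 -1.000e-01 -0.000e+00] F hole frame [-0.7  0.8 -0.5] M [-0.02  0.07  0.  ] t 17.15
{'x': 0.0162, 'y': 0.0002, 'z': -0.0348, 'wx': -0.0003, 'wy': -0.0002, 'wz': 0.0001} dist mm 15 deg 0
{'x': 0.0427, 'y': 0.0001, 'z': -0.0915, 'wx': -0.0003, 'wy': -0.0002, 'wz': 0.0001} dist mm 40 deg 0
```

Request:
servo_tool:
  targets:
    - {"x": 0.008,"y": 0,"z": -0.0174,"wx": 0,"wy": 0,"wz": 0}
    - {"x": 0.0162,"y": 0,"z": -0.0348,"wx": 0,"wy": 0,"wz": 0}
    - {"x": 0.0205,"y": 0,"z": -0.044,"wx": 0,"wy": 0,"wz": 0}
    - {"x": 0.025,"y": 0,"z": -0.0535,"wx": 0,"wy": 0,"wz": 0}
    - {"x": 0.025,"y": 0,"z": -0.0535,"wx": 0,"wy": 0,"wz": 0}

```text
clock: 17.77
position: [0.6211, 0.2603, 0.1649]
tool_rot: [-0.006, 1.485, 0.332]
force: [-0.3, 0.8, -0.3]
grip_width: 0.0277
```

```bash
python3 g.py .12
python3 - <<'E'
from h import *
p,d=bot.grab_frame("top");cv2.imwrite("pics/in1.png",cv2.resize(p[195:255,201:281,::-1],(800,600),interpolation=cv2.INTER_CUBIC))
E
```

```text
grasp in hole frame mm [151.6  -0.    0. ] F hole frame [-0.2  0.9 -0.3] M [-0.03  0.04  0.01] t 17.775
{'x': 0.0335, 'y': 0.0, 'z': -0.0714, 'wx': -0.0003, 'wy': -0.0002, 'wz': 0.0001} dist mm 32 deg 0
```

View pics/in1.png

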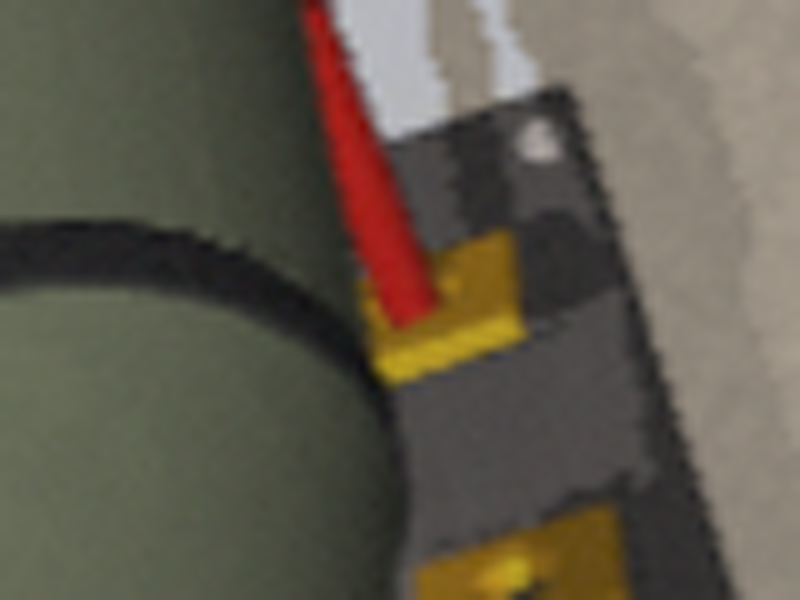

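The tip has entered the upper hole at about (410,310) with no contact force. It sits about 1 mm left of centre, so I nudge y slightly and go on.

Request:
servo_tool:
  targets:
    - {"x": 0.006,"y": -0.001,"z": -0.0125,"wx": 0,"wy": 0,"wz": 0}
    - {"x": 0.012,"y": -0.0018,"z": -0.025,"wx": 0,"wy": 0,"wz": 0}
    - {"x": 0.018,"y": -0.0018,"z": -0.038,"wx": 0,"wy": 0,"wz": 0}
    - {"x": 0.0255,"y": -0.0018,"z": -0.054,"wx": 0,"wy": 0,"wz": 0}
    - {"x": 0.0335,"y": -0.0018,"z": -0.0714,"wx": 0,"wy": 0,"wz": 0}
    - {"x": 0.0335,"y": -0.0018,"z": -0.0714,"wx": 0,"wy": 0,"wz": 0}

```text
clock: 18.58
position: [0.5952, 0.2504, 0.1489]
tool_rot: [-0.006, 1.485, 0.332]
force: [0.4, 0.0, -0.5]
grip_width: 0.0277
```

```bash
python3 g.py .082
```

```text
grasp in hole frame mm [119.7  -0.7   0. ] F hole frame [ 0.1 -0.1 -0.7] M [-0.01  0.02  0.04] t 18.575
{'x': 0.04, 'y': 0.0016, 'z': -0.0851, 'wx': -0.0003, 'wy': -0.0002, 'wz': 0.0001} dist mm 38 deg 0
```

Request:
servo_tool:
  targets:
    - {"x": 0.01,"y": 0,"z": -0.021,"wx": 0,"wy": 0,"wz": 0}
    - {"x": 0.02,"y": 0,"z": -0.0425,"wx": 0,"wy": 0,"wz": 0}
    - {"x": 0.03,"y": 0,"z": -0.064,"wx": 0,"wy": 0,"wz": 0}
    - {"x": 0.04,"y": 0,"z": -0.085,"wx": 0,"wy": 0,"wz": 0}
    - {"x": 0.04,"y": 0,"z": -0.085,"wx": 0,"wy": 0,"wz": 0}

```text
clock: 19.2
position: [0.5639, 0.2395, 0.1298]
tool_rot: [-0.006, 1.486, 0.332]
force: [-1.5, 0.6, -0.8]
grip_width: 0.0275
```

```bash
python3 g.py .06 .03
python3 - <<'E'
from h import *
p,d=bot.grab_frame("top");cv2.imwrite("pics/in2.png",cv2.resize(p[205:265,211:291,::-1],(800,600),interpolation=cv2.INTER_CUBIC))
E
```

```text
grasp in hole frame mm [81.4 -0.6  0. ] F hole frame [-1.4  1.  -0. ] M [-0.04  0.08 -0.01] t 19.2
{'x': 0.0227, 'y': 0.0014, 'z': -0.0482, 'wx': -0.0003, 'wy': -0.0004, 'wz': 0.0001} dist mm 21 deg 0
{'x': 0.0546, 'y': 0.0013, 'z': -0.1161, 'wx': -0.0003, 'wy': -0.0004, 'wz': 0.0001} dist mm 51 deg 0
```

View pics/in2.png

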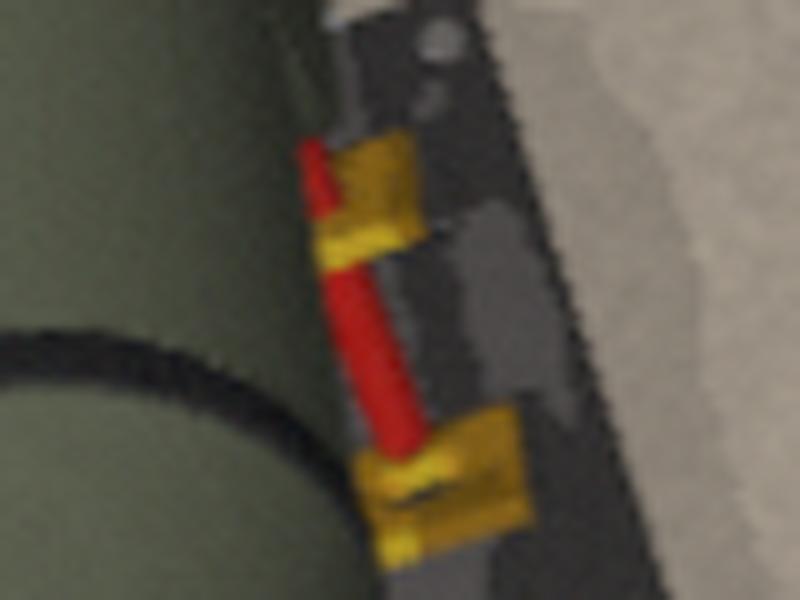

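The tip is at about (400,455) and its extension passes within ~2 mm of the lower hole centre at about (418,480). I nudge a little more in -y and go on.

Request:
servo_tool:
  targets:
    - {"x": 0.004,"y": -0.0018,"z": -0.008,"wx": 0,"wy": 0,"wz": 0}
    - {"x": 0.008,"y": -0.0018,"z": -0.0165,"wx": 0,"wy": 0,"wz": 0}
    - {"x": 0.012,"y": -0.0018,"z": -0.025,"wx": 0,"wy": 0,"wz": 0}
    - {"x": 0.017,"y": -0.0018,"z": -0.036,"wx": 0,"wy": 0,"wz": 0}
    - {"x": 0.0227,"y": -0.0018,"z": -0.048,"wx": 0,"wy": 0,"wz": 0}
    - {"x": 0.0227,"y": -0.0018,"z": -0.048,"wx": 0,"wy": 0,"wz": 0}

```text
clock: 20.0
position: [0.547, 0.2328, 0.1192]
tool_rot: [-0.006, 1.486, 0.332]
force: [0.8, 0.3, -1.2]
grip_width: 0.0276
```

```bash
python3 g.py .036 .032
```

```text
grasp in hole frame mm [60.3 -1.3 -0. ] F hole frame [ 0.2  0.  -1.5] M [-0.02  0.12  0.02] t 20.0
{'x': 0.0257, 'y': 0.0031, 'z': -0.055, 'wx': -0.0003, 'wy': -0.0003, 'wz': 0.0001} dist mm 24 deg 0
{'x': 0.03, 'y': 0.0031, 'z': -0.064, 'wx': -0.0003, 'wy': -0.0003, 'wz': 0.0001} dist mm 28 deg 0
```

Request:
servo_tool:
  targets:
    - {"x": 0.005,"y": 0,"z": -0.011,"wx": 0,"wy": 0,"wz": 0}
    - {"x": 0.0105,"y": 0,"z": -0.022,"wx": 0,"wy": 0,"wz": 0}
    - {"x": 0.0155,"y": 0,"z": -0.033,"wx": 0,"wy": 0,"wz": 0}
    - {"x": 0.0205,"y": 0,"z": -0.044,"wx": 0,"wy": 0,"wz": 0}
    - {"x": 0.0245,"y": 0,"z": -0.052,"wx": 0,"wy": 0,"wz": 0}
    - {"x": 0.027,"y": 0,"z": -0.0575,"wx": 0,"wy": 0,"wz": 0}
    - {"x": 0.027,"y": 0,"z": -0.0575,"wx": 0,"wy": 0,"wz": 0}

```text
clock: 20.88
position: [0.5262, 0.2254, 0.1065]
tool_rot: [-0.006, 1.486, 0.332]
force: [-0.4, -0.1, -0.8]
grip_width: 0.0278
```

```bash
python3 g.py .031; python3 m.py in3
```

```text
grasp in hole frame mm [34.8 -1.2 -0. ] F hole frame [-0.7  0.1 -0.5] M [-0.03  0.12 -0.06] t 20.875
{'x': 0.004, 'y': 0.0031, 'z': -0.0086, 'wx': -0.0003, 'wy': -0.0003, 'wz': 0.0001} dist mm 4 deg 0
grasp pt in hole frame mm [34.8 -1.2 -0. ] q [-0.67  0.58  0.21  1.93 -0.18  0.57  1.56] F [-0.4 -0.1 -0.8]
scene 182 0 6
 rod [36.8 -2.   0.1] yaw,pitch [0.324 0.52 ] tip in hole [-123.2    0.3    0.6] med 0.0008
top 0 82 102
 rod [224.3   2.8  -3.9] yaw,pitch [0.364 0.511] tip in hole [64.4 -0.7 -1.8] med 0.0013
 stand [0.4962 0.2143 0.107  0.3308]
```

Request:
servo_tool:
  targets:
    - {"x": 0.001,"y": 0,"z": -0.002,"wx": 0,"wy": 0,"wz": 0}
    - {"x": 0.002,"y": 0,"z": -0.004,"wx": 0,"wy": 0,"wz": 0}
    - {"x": 0.003,"y": 0,"z": -0.006,"wx": 0,"wy": 0,"wz": 0}
    - {"x": 0.003,"y": 0,"z": -0.006,"wx": 0,"wy": 0,"wz": 0}

```text
clock: 21.48
position: [0.5242, 0.2247, 0.1051]
tool_rot: [-0.006, 1.485, 0.332]
force: [0.2, 0.9, -1.0]
grip_width: 0.0278
```

Request:
servo_tool:
  targets:
    - {"x": 0.0005,"y": 0,"z": -0.001,"wx": 0,"wy": 0,"wz": 0}
    - {"x": 0.001,"y": 0,"z": -0.002,"wx": 0,"wy": 0,"wz": 0}
    - {"x": 0.001,"y": 0,"z": -0.002,"wx": 0,"wy": 0,"wz": 0}

```text
clock: 21.85
position: [0.5234, 0.2245, 0.1046]
tool_rot: [-0.006, 1.485, 0.333]
force: [-0.4, -0.6, -1.2]
grip_width: 0.0278
```

```bash
python3 g.py .031; python3 m.py in4
```

```text
grasp in hole frame mm [31.3 -1.2 -0.1] F hole frame [-1.1 -0.4 -0.7] M [-0.06  0.1   0.04] t 21.85
{'x': 0.0001, 'y': 0.003, 'z': -0.0008, 'wx': -0.0003, 'wy': -0.0003, 'wz': 0.0001} dist mm 1 deg 0
grasp pt in hole frame mm [31.3 -1.2 -0.1] q [-0.67  0.58  0.2   1.93 -0.18  0.56  1.56] F [-0.4 -0.6 -1.2]
scene 175 0 8
 rod [33.3  0.3 -0.3] yaw,pitch [0.371 0.518] tip in hole [-126.6   -4.     0.6] med 0.0006
top 0 82 99
 rod [225.9  13.1   6.8] yaw,pitch [0.399 0.544] tip in hole [66.1  5.   3.5] med 0.0015
 stand [0.4951 0.2146 0.1082 0.3408]
```

View pics/in4.png

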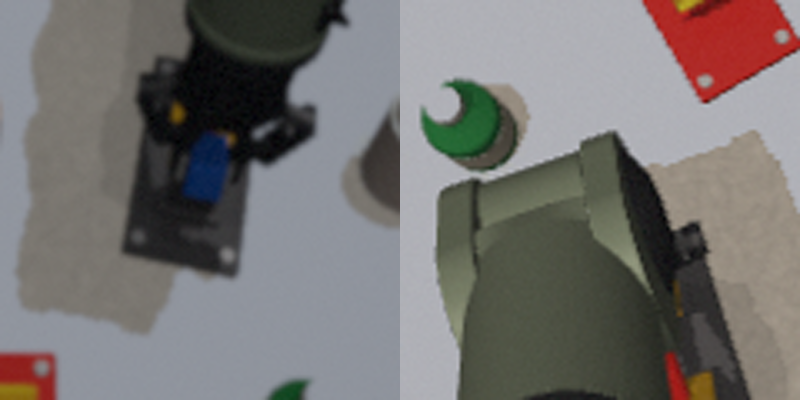

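Still no contact; the remaining gap is about 1–3 mm. I creep on in 1 mm steps.

Request:
servo_tool:
  targets:
    - {"x": 0.0005,"y": 0,"z": -0.001,"wx": 0,"wy": 0,"wz": 0}
    - {"x": 0.001,"y": 0,"z": -0.0022,"wx": 0,"wy": 0,"wz": 0}
    - {"x": 0.001,"y": 0,"z": -0.0022,"wx": 0,"wy": 0,"wz": 0}

```text
clock: 22.32
position: [0.5226, 0.2242, 0.1042]
tool_rot: [-0.006, 1.486, 0.332]
force: [-0.3, -0.8, -1.2]
grip_width: 0.0281
```

```bash
python3 g.py
```

```text
grasp in hole frame mm [30.4 -1.2 -0.1] F hole frame [-1.1 -0.7 -0.8] M [ 0.    0.06 -0.04] t 22.325
```

Request:
servo_tool:
  targets:
    - {"x": 0.0005,"y": 0,"z": -0.001,"wx": 0,"wy": 0,"wz": 0}
    - {"x": 0.001,"y": 0,"z": -0.0022,"wx": 0,"wy": 0,"wz": 0}
    - {"x": 0.001,"y": 0,"z": -0.0022,"wx": 0,"wy": 0,"wz": 0}

```text
clock: 22.7
position: [0.5218, 0.2239, 0.1037]
tool_rot: [-0.006, 1.486, 0.333]
force: [-0.3, 0.6, -0.2]
grip_width: 0.0278
```

```bash
python3 g.py
```

```text
grasp in hole frame mm [29.4 -1.2 -0.1] F hole frame [-0.2  0.7 -0.1] M [0.   0.07 0.11] t 22.7
```

Request:
servo_tool:
  targets:
    - {"x": 0.0003,"y": 0,"z": -0.0007,"wx": 0,"wy": 0,"wz": 0}
    - {"x": 0.0007,"y": 0,"z": -0.0014,"wx": 0,"wy": 0,"wz": 0}
    - {"x": 0.001,"y": 0,"z": -0.0022,"wx": 0,"wy": 0,"wz": 0}

```text
clock: 23.08
position: [0.5214, 0.2238, 0.1034]
tool_rot: [-0.005, 1.484, 0.333]
force: [2.5, 1.2, 2.1]
grip_width: 0.0278
```

```bash
python3 g.py
```

```text
grasp in hole frame mm [28.9 -1.2 -0.1] F hole frame [3.4 0.3 0.5] M [ 0.15 -0.61 -0.  ] t 23.075
```

Axial contact of about 3.4 N: the shoulder is against the upper ear. Releasing, then backing straight out along the tool axis.

Request:
servo_tool:
  targets:
    - {"x": 0,"y": 0,"z": 0,"wx": 0,"wy": 0,"wz": 0}
    - {"x": 0,"y": 0,"z": 0,"wx": 0,"wy": 0,"wz": 0}
    - {"x": 0,"y": 0,"z": 0,"wx": 0,"wy": 0,"wz": 0}
    - {"x": 0,"y": 0,"z": 0,"wx": 0,"wy": 0,"wz": 0}
    - {"x": 0,"y": 0,"z": 0,"wx": 0,"wy": 0,"wz": 0}
    - {"x": 0,"y": 0,"z": 0,"wx": 0,"wy": 0,"wz": 0}
  grip: 1

```text
clock: 23.82
position: [0.5214, 0.2238, 0.1034]
tool_rot: [-0.005, 1.484, 0.334]
force: [-0.4, 0.1, 0.6]
grip_width: 0.0852
```

Request:
servo_tool:
  targets:
    - {"x": -0.04,"y": 0,"z": 0,"wx": 0,"wy": 0,"wz": 0}
    - {"x": -0.1,"y": 0,"z": 0,"wx": 0,"wy": 0,"wz": 0}
    - {"x": -0.2,"y": 0,"z": 0,"wx": 0,"wy": 0,"wz": 0}
    - {"x": -0.32,"y": 0,"z": 0,"wx": 0,"wy": 0,"wz": 0}
    - {"x": -0.45,"y": 0,"z": 0,"wx": 0,"wy": 0,"wz": 0}
    - {"x": -0.45,"y": 0.1,"z": 0,"wx": 0,"wy": 0,"wz": 0}
    - {"x": -0.45,"y": 0.25,"z": 0,"wx": 0,"wy": 0,"wz": 0}
    - {"x": -0.45,"y": 0.4,"z": 0,"wx": 0,"wy": 0,"wz": 0}
    - {"x": -0.45,"y": 0.55,"z": 0,"wx": 0,"wy": 0,"wz": 0}
    - {"x": -0.45,"y": 0.55,"z": 0,"wx": 0,"wy": 0,"wz": 0}
    - {"x": -0.45,"y": 0.55,"z": 0,"wx": 0,"wy": 0,"wz": 0}

```text
clock: 25.2
position: [0.4339, 0.4257, 0.2834]
tool_rot: [-0.009, 1.484, 0.329]
force: [0.0, -0.4, 0.4]
grip_width: 0.0855
```

```bash
python3 m.py end
python3 - <<'E'
from h import *
a=Ro.from_euler('xyz',[0,-np.pi/6,SY]).as_matrix()
B=[];S=[];Y=[]
for n in("scene","top"):
    p,d=bot.grab_frame(n);W=cloud(n,p,d);c=colors(p);ok=(d>0)&(np.linalg.norm(W-[.46,.205,.09],axis=2)<.15)
    b,r,y=[W[c[k]&ok] for k in("blue","red","yellow")];r=r[np.abs((r-HOLE)@a[:,1])<.02];print(n,len(b),len(r),len(y));B.append(b);S.append(r);Y.append(y)
q=fit(rod_res,[*(HOLE+a[:,0]*.03),SY,np.pi/6],np.vstack(B),np.vstack(S)).x; st=fit(stand_res,[*HOLE,SY],np.vstack(Y)).x
print(q.round(4),st.round(4),"handle in fitted hole frame mm",(Ro.from_euler('xyz',[0,-np.pi/6,st[3]]).inv().apply(q[:3]-st[:3])*1000).round(1),bot.observe()["force"].round(1) if hasattr(bot.observe()["force"],'round') else "")
E
```

```text
grasp pt in hole frame mm [105.8 218.4 163.3] q [-1.07  0.41  0.23  1.67 -0.06  1.    1.08] F [ 0.  -0.4  0.4]
scene 0 0 406
 stand [0.4965 0.2176 0.1085 0.315 ]
top 0 0 340
 stand [0.4959 0.2132 0.108  0.3399]
scene 199 1 402
top 264 152 342
[0.5234 0.2237 0.1196 0.3378 0.5235] [0.4959 0.2168 0.1083 0.3386] handle in fitted hole frame mm [30.1 -2.6 -4.3] [0.1 0.6 0.1]
```

View pics/end.png

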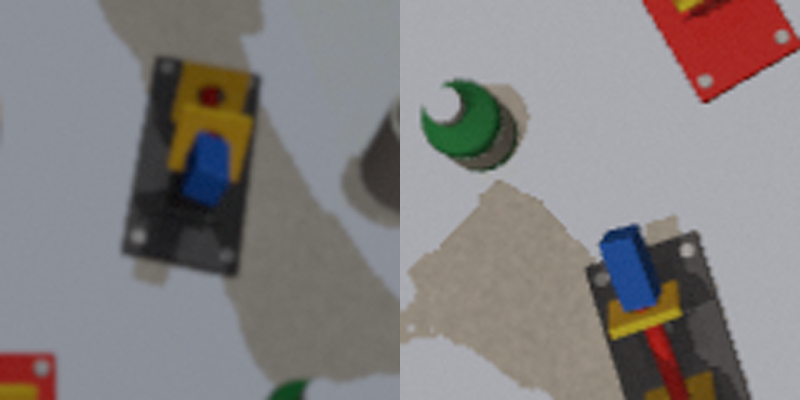

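The rod is home: the blue handle is against the upper ear (top crop (630,270)) and the shaft runs through both ears (645,355). The shoulder is 0.1 mm from the ear face, and the gripper is clear. Handing in.

```bash
python3 -c "
from workcell import bot
print(bot.job_done())"
```

```text
the job is handed in; nothing more can be done
None
```

The rod is threaded through both yellow ears of the dark stand, with the blue handle against the upper ear, and it is released. I handed the job in at about 25 s of the 54 s allowed; no verdict is reported.

- **Regrip:** I lifted the rod once with an upright grip. Joint 6 would have hit its limit before the rod was home, so I set it back on its rest. I regripped with the tool leaning 25° and threaded it from there.
- **Forces:** The grip was set to 25 N throughout. Measured tool forces stayed near zero while threading, and I stopped when the handle met the ear with about 3.4 N.
- **Final position:** The combined camera fit puts the shoulder 0.1 mm from the ear face. The rod's yaw and pitch are within 0.001 rad of the hole axis, and it sits 2.6 mm sideways and 4.3 mm down, as it should when lying in the holes.
- **Gripper and surroundings:** The gripper is open and well clear. The red look-alike was left alone. I saw nothing pushed, but did not re-measure the bystanders.
- **Disagreements:** The two cameras differed by about 2–4 mm on the stand's sideways position. While the arm hid much of the rod, the top-camera fits of its position were unusable. The last rod fit in `m.py` found no rod because its search area was fixed to the withdrawn gripper, so the final numbers come from a separate fit.

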